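# Load the bun carrier and hold it up level

## Task

Lower the plain yellowish bun gently into the empty compartment of the white carrier, setting it down on the compartment floor rather than dropping it. Then lift the carrier by its wooden handle about 10 cm off the worktop and finish still holding it there, steady and level, with both buns in it, one on each side. Do not tip the carrier and leave the dark bun, the cream-filled bun and the little dish where they are.

Things in the scene. Friction and masses are not known exactly. Their poses are not given: they have to be found in the camera images.
- carrier: loose white open carrier, 330 (x) x 135 (y) x 70 mm high, 0.3 to 0.5 kg empty, any yaw; origin: centre of its underside, z up. Walls and floor 5 mm; a wall across the middle (x = 0) makes two compartments, each about 157 x 125 mm inside, 65 mm deep, centres at x = +81 and -81 mm. The +x one holds packed_bun, the -x one is empty. A fixed handle stands over the middle wall
- handle: the carrier's fixed handle (same origin and axes): two steel straps, 22 mm wide, 4 mm thick, up the outside of the long walls (143 mm over both), and between them a level wooden bar along y, 16 mm thick (x), 22 mm high, 135 mm long, top 165 mm above the carrier's underside; pinch it across its 16 mm from above, at the middle
- grip (a point): centre of the wooden handle bar, 154 mm above the carrier's underside
- plain_bun: the bun to load: loose, smooth, plain yellow-orange choux bun, 62 x 66 mm across and 51 mm high, domed, 55 g, rigid; origin at the centre of its flat underside, z up. It lies on the worktop to the right of the carrier; pinch it low down across the belly (fingertips nearly on the worktop)
- packed_bun: brown crusty choux bun, 76 x 81 x 53 mm, 55 g, loose, already in the carrier's +x compartment; origin at the centre of its underside
- dark_bun: bystander: dark brown crusty choux bun, 69 x 80 x 53 mm, loose on the worktop near the plain bun; origin at the centre of its underside. The two buns' places are swapped at random
- dish: bystander: small clear-white dish, 74 mm across, 24 mm high, loose on the worktop to the left; origin at the centre of its underside
- cream_bun: bystander: brown choux bun with a blob of white cream showing, 82 x 81 x 55 mm, loose on the worktop to the left of the carrier; origin at the centre of its underside
Not all that is in view belongs to the job. What is shaped like the packed_bun but blue or green is not meant.

How it is judged (in metres and radians):
On the way, in this order (a step that is already met when the one before it is completed fails the run):
1. the plain bun is brought down to the floor of the empty compartment while still held (its underside less than 25 mm above that floor) (x of plain_bun in the frame of carrier between -0.16 and -0.02 m and y of plain_bun in the frame of carrier between -0.062 and 0.062 m and z of plain_bun in the frame of carrier below 0.03 m and contact force between plain_bun and the fingers above 0.2 N and height (world z) of carrier below 0.02 m), for 0.05 s.
2. it has been let go and rests in the compartment, the carrier still on the worktop (x of plain_bun in the frame of carrier between -0.16 and -0.02 m and y of plain_bun in the frame of carrier between -0.062 and 0.062 m and z of plain_bun in the frame of carrier below 0.045 m and contact force between plain_bun and the fingers below 0.05 N and linear speed of plain_bun below 0.03 m/s and height (world z) of carrier below 0.02 m), for 0.2 s.
3. the carrier is lifted by its handle (height (world z) of carrier above 0.05 m and contact force between handle and the fingers above 1 N), for 0.2 s.
At the end, for the whole second after the job is handed in: fingers hold the carrier by its handle, underside 50 to 180 mm above the worktop, within 0.12 rad of level, still (0.03 m/s, 0.15 rad/s), touching no bystander; plain bun in the -x compartment, packed bun in the +x one, not touched by the fingers; bystanders within 30 mm of their start (all of step 3 and height (world z) of carrier below 0.18 m and angle between carrier's own z axis and vertical below 0.12 rad and x of plain_bun in the frame of carrier between -0.16 and -0.02 m and y of plain_bun in the frame of carrier between -0.062 and 0.062 m and z of each of plain_bun, packed_bun in the frame of carrier below 0.045 m and x of packed_bun in the frame of carrier between 0.02 and 0.16 m and y of packed_bun in the frame of carrier between -0.062 and 0.062 m and contact force between each of plain_bun, packed_bun and the fingers below 0.05 N and linear speed of carrier below 0.03 m/s and angular speed of carrier below 0.15 rad/s and distance of each of dark_bun, dish, cream_bun from where it was at the start of the episode below 0.03 m and not (contact force between carrier and dark_bun above 0.05 N) and not (contact force between carrier and dish above 0.05 N) and not (contact force between carrier and cream_bun above 0.05 N)); the arm keeps its last pose, push and grip.
It fails at once if the carrier is tipped by more than 0.25 rad (14 degrees) (angle between carrier's own z axis and vertical above 0.25 rad).
It fails at once if the plain bun is pushed or dropped hard into the carrier (over 25 N) (contact force between plain_bun and carrier above 25 N).
It fails at once if a bystander is moved by more than 30 mm (distance of any of dark_bun, dish, cream_bun from where it was at the start of the episode above 0.03 m).
It also fails if it takes over 54 s, if anything falls off the work surface, if the arm or the gripper's body presses on something with over 40 N, if the wrist force passes 120 N, or if a joint passes its speed limit or range.

## Robot

A 6-joint arm with a two-finger parallel gripper is mounted at the origin on a cart in front of the work surface, level with it; the furniture and walls round the work are solid. World frame = base frame: x ahead of the robot, y to its left, z up, the work surface at z = 0. Lengths are in m, angles in degrees, forces in N, time in s.
With the tool pointing down it reaches from about 0.25 to 0.8 m from the base axis. Payload 8.5 kg.
Tool frame: the origin (TCP) lies midway between the tips of the shut fingers; the grasp point (between the pads) lies behind it (bot.grip_depth is the z of the grasp point in the tool frame, in m); z points along the fingers, y is the line along which they close (so a half turn about z gives the same grasp; the last joint's range is limited). The gripper opens to 85 mm and grips with 20 to 120 N. Pads are 22 mm wide; open, the fingers measure 114 mm over their backs; the gripper's body (76 mm by 85 mm) begins 54 mm behind the grasp point. The pads swing forward as they close: fully open they stand 13 mm farther back than shut.
Start: joints at [-73.396, 13.648, -0.773, 75.585, 0, 90], TCP at [0.15, -0.503, 0.231] pointing down, gripper open.
Joint ranges: [-152.45, 152.45], [-59.26, 108.67], [-65.41, 83.53], [-104.44, 129.93], [-82.83, 76.93], [-180, 180]. Speed limits (degrees/s): [127.2, 127.2, 159.86, 180, 180, 180].

## Interface

Orientations are given as [roll, pitch, yaw] about the fixed x, y, z axes, in that order (R = Rz(yaw) Ry(pitch) Rx(roll)).
In Python, from rig import bot gives the robot as it stands.
- The arm moves only by the tool servo_tool, never from a script. Its argument "motion" is a list of rows, each a list of 3 entries, a list of its own where there are three numbers: the shift along the tool's x, y, z in shares of 750 mm (1.0 is 750 mm), then the turn about the tool's z in a scale on which 1.0 is pi rad, then the opening, from 0 (shut) to 1 (fully open). In form: [[[dx, dy, dz], roll, grip], ...]. A call has 1 to 10 rows; each row is the pose to reach, as a shift and turn from the pose commanded when the call began, along the tool's axes at that moment; what a row does not reach only later rows make up. A row lasts 1/8 s, in which the tool goes at most 62.5 mm and 10.7 degrees, less where a joint would pass 70% of its speed; a pose out of reach is approached as far as the arm can. A call with a gripper value outside its range is refused whole. The fingers move at their own pace and stop on an object; "newtons" is the grip in N (left out, the last holds). Time passes only in rows, so rows that repeat a pose let the fingers close. It gives the time, the measured TCP pose, the force, the opening and the grip force at its end, in the units of the state.
- bot.observe(): the state, without advancing time (a new reading comes with each control period).
- bot.grab_frame(name): name is "scene" or "top"; returns (picture, depth): 384x512x3 uint8, blue, green, red; 384x512 float32, m along the optical axis (not along the pixel's ray), 0 where there is no reading.
- bot.camera_params(name): a dict with "camera_matrix" (3x3 intrinsics, pixels), "world_to_cam" (4x4, takes a point from world to camera coordinates). Camera axes: x right, y down, z forward; pixel columns grow to the right and rows downward; lengths in m; the calibration is good to about 2 mm. A picture is of the moment at which its call begins. camera_params takes no time and is no camera call.
- bot.close_job(): hands the job in; it is judged then, once.
The state is a dict: "clock": time; "joints": joint angles; "joint_velocities": joint speeds; "effort": joint torques, N m; "position": TCP position; "tool_rot": TCP orientation; "wrist_force": force on the tool from outside, world axes, zero at the start; "ft_torque": the same for the moment, N m; "opening": opening from 0.0 (shut) to 1.0 (fully open); "grip_force": force on a finger pad.
Only numpy, scipy, OpenCV 4.12 (cv2) and the standard library are available. Lean on these libraries where they do the work, as an engineer would, in place of code of your own. Each camera call takes 0.05 s, during which the arm holds its last target. There are 200 camera calls.

## Working session

There is one attempt and no reset: what is moved stays moved. The work goes in short steps, Python scripts to look and compute and a tool call to move; the robot and the scene stay as the last step left them, time stands still between calls to the robot, and variables do not carry over. Pictures are saved under pics/ and viewed, at most 10 in all, crops included, and the job is handed in when it is done.

Besides the shell and the picture viewer there is one more tool, called after "Emit:" as name(argument=value, ...), one argument or row to a line, values as JSON. servo_tool: Moves the arm, as the interface text tells. Its arguments: {"type":"object","properties":{"motion":{"type":"array","items":{"type":"array"}},"newtons":{"type":"number"}},"required":["motion"]}

```bash
mkdir -p pics; ls
cat > h.py <<'E'
import numpy as np, cv2
from rig import bot
def pts(name,d):
    p=bot.camera_params(name);K=np.array(p["camera_matrix"]);T=np.linalg.inv(np.array(p["world_to_cam"]))
    v,u=np.mgrid[:d.shape[0],:d.shape[1]]
    c=np.stack([(u-K[0,2])/K[0,0]*d,(v-K[1,2])/K[1,1]*d,d],-1)
    return c@T[:3,:3].T+T[:3,3]
E
python3 - <<'E'
from h import *
print(bot.observe(),bot.grip_depth)
for n in("top","scene"):
    im,d=bot.grab_frame(n);cv2.imwrite(f"pics/{n}0.png",im);np.save(n+"0.npy",d)
    p=bot.camera_params(n);print(n,np.linalg.inv(np.array(p["world_to_cam"])).round(3).tolist(),np.array(p["camera_matrix"]).round(1).tolist())
E
```

```text
pics
{'clock': 0.0, 'joints': array([-7.33955570e+01,  1.36792755e+01, -8.17179069e-01,  7.55836235e+01,
       -5.90579162e-04,  9.00009290e+01]), 'joint_velocities': array([ 0.08560912, -0.00553878,  0.08119343, -0.01704474, -0.03862894,
       -0.08782372]), 'effort': array([-2.69741322e-03, -5.38777542e+01,  3.46443343e+01,  1.85020943e-02,
       -5.19410776e-06,  2.71690800e-05]), 'position': array([ 0.14990412, -0.50271205,  0.23069141]), 'tool_rot': array([-1.79919922e+02,  5.91876976e-04,  1.66035148e+01]), 'wrist_force': array([0.21010082, 0.68132743, 0.07109699]), 'ft_torque': array([-0.04090213,  0.05386084, -0.0083099 ]), 'grip_force': 0.0, 'opening': 1.0008736037335941} -0.0187
top [[0.022, -0.998, 0.064, 0.54], [-1.0, -0.023, -0.016, 0.064], [0.018, -0.063, -0.998, 1.231], [0.0, 0.0, 0.0, 1.0]] [[402.7, 0.0, 257.2], [0.0, 402.7, 185.0], [0.0, 0.0, 1.0]]
scene [[-0.9, -0.307, 0.31, 0.194], [-0.436, 0.598, -0.672, 0.922], [0.021, -0.74, -0.672, 0.971], [0.0, 0.0, 0.0, 1.0]] [[393.9, 0.0, 255.0], [0.0, 393.9, 190.9], [0.0, 0.0, 1.0]]
```

View pics/top0.png

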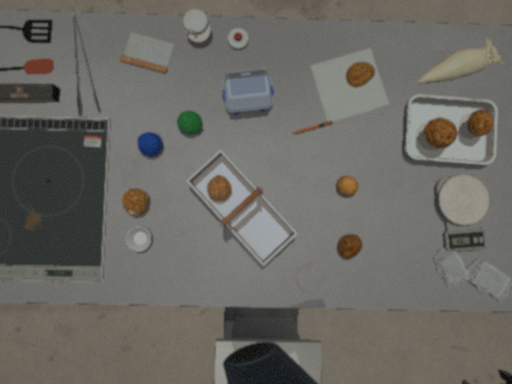

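View pics/scene0.png

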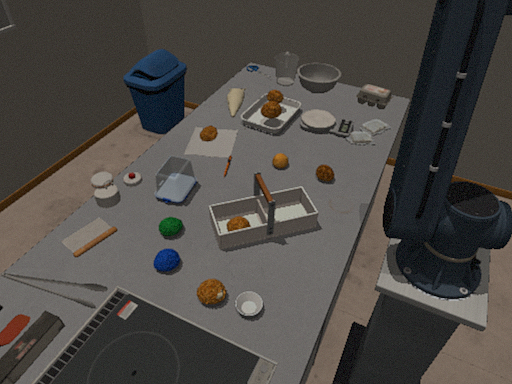

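Candidates for the plain bun (top view): the orange smooth one (347,186), the dark bun (349,245), the bun on paper (360,74), two on the tray (440,132) and (480,122), and the cream bun (136,202). Blue (150,145) and green (190,123) are ruled out. I choose (347,186). The carrier is at (243,208), the packed bun at (219,187), and the empty side at (265,232).

Run:
```python
from h import *
im=cv2.imread("pics/top0.png");d=np.load("top0.npy");P=pts("top",d)
cv2.imwrite("pics/crop0.png",cv2.resize(im[150:275,180:380],None,fx=4,fy=4,interpolation=cv2.INTER_CUBIC)[:500,:800])
hsv=cv2.cvtColor(im,cv2.COLOR_BGR2HSV)
def blob(name,r,c,n=30,zmin=.008):
    s=np.s_[r-n:r+n,c-n:c+n];m=(P[s][...,2]>zmin)&(P[s][...,2]<.09)&(hsv[s][...,1]>90)
    k,l,st,ce=cv2.connectedComponentsWithStats(m.astype(np.uint8))
    i=1+np.argmax(st[1:,4]);q=P[s][l==i];q2=q[q[:,2]>.0]
    print(name,"n",len(q),"min",q.min(0).round(3),"max",q.max(0).round(3),"mid",((q.min(0)+q.max(0))/2).round(3),"hue",np.median(hsv[s][l==i],0))
    return q
for a in(("plain",186,347),("dark",245,349),("packed",187,219),("cream",202,136)):blob(*a)
print("table z",np.median(P[260:280,150:200,2]),np.median(P[200:220,300:330,2]))
# bar
s=np.s_[170:240,210:280];m=(P[s][...,2]>.145)&(P[s][...,2]<.18)
q=P[s][m];r=cv2.minAreaRect((q[:,:2]*1000).astype(np.float32));print("bar",len(q),r,q.mean(0),np.median(q[:,2]),cv2.boxPoints(r).round())
# rim
s=np.s_[140:275,175:305];m=(P[s][...,2]>.058)&(P[s][...,2]<.08)
q=P[s][m];r=cv2.minAreaRect((q[:,:2]*1000).astype(np.float32));print("rim",len(q),r,cv2.boxPoints(r).round())
```

```text
plain n 320 min [ 0.594 -0.253  0.017] max [ 0.65  -0.195  0.054] mid [ 0.622 -0.224  0.035] hue [ 16.  160.  128.5]
dark n 416 min [ 0.408 -0.266  0.018] max [ 0.475 -0.2    0.057] mid [ 0.441 -0.233  0.037] hue [ 15. 170.  86.]
packed n 418 min [0.572 0.125 0.028] max [0.641 0.191 0.063] mid [0.606 0.158 0.046] hue [ 14. 140. 116.]
cream n 510 min [0.522 0.369 0.017] max [0.597 0.443 0.06 ] mid [0.559 0.406 0.038] hue [ 15. 162. 112.]
table z 0.0006501312993313357 0.0007319248312847026
bar 342 ((551.2076416015625, 89.1696548461914), (20.916427612304688, 145.3372039794922), 43.98069763183594) [0.55146064 0.08897822 0.16506995] 0.1653095252069373 [[493. 134.]
 [594.  30.]
 [609.  44.]
 [508. 149.]]
rim 762 ((551.7017822265625, 89.00845336914062), (331.9183044433594, 137.02320861816406), 43.79931640625) [[384.  24.]
 [479. -75.]
 [719. 154.]
 [624. 253.]]
```

View pics/crop0.png

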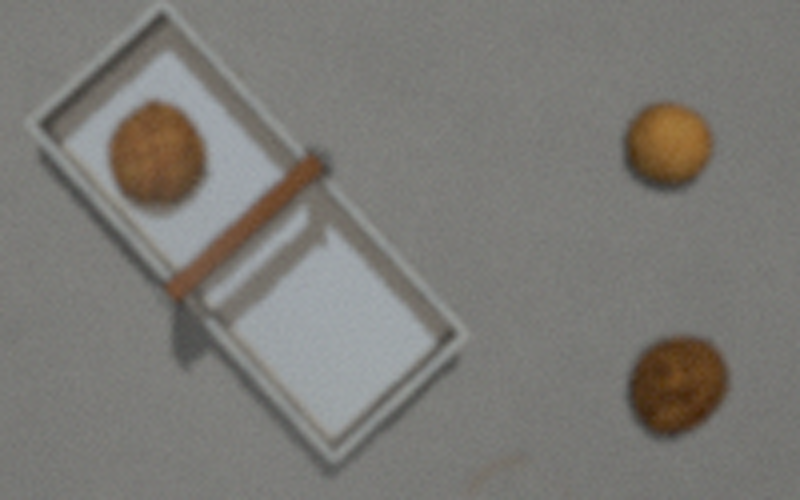

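The crop shows a smooth yellow-orange bun at (668,145), the dark one at (680,385), and the empty compartment at (340,340). The measured sizes and heights match the description. The carrier is at (0.5515, 0.089) with yaw 43.8°. One tool yaw of -46.2° serves both grasps and the placing.

The rows are not in the units I measure in: shifts go in shares of 750 mm and turns go in shares of pi rad. I convert before sending: 0.532 m is 0.7093, -0.132 m is -0.176, 1.096 rad is 0.3489.

Emit:
servo_tool(
  motion=[
    [[0.0533, -0.0133, 0], 0.0318, 1],
    [[0.12, -0.0293, 0], 0.07, 1],
    [[0.2, -0.0493, 0.0067], 0.1082, 1],
    [[0.28, -0.0693, 0.0133], 0.1464, 1],
    [[0.36, -0.0893, 0.0267], 0.1846, 1],
    [[0.44, -0.1093, 0.04], 0.2228, 1],
    [[0.52, -0.1293, 0.0533], 0.261, 1],
    [[0.6, -0.1493, 0.0667], 0.2992, 1],
    [[0.6667, -0.1653, 0.08], 0.331, 1],
    [[0.7093, -0.176, 0.0933], 0.3489, 1],
  ],
  newtons=30,
)

```text
clock: 1.35
position: [0.5137, -0.3544, 0.1684]
tool_rot: [-175.7, 0.4, -36.6]
wrist_force: [-0.1, 0.2, -0.4]
opening: 1.0
grip_force: 0.0
```

Emit:
servo_tool(
  motion=[
    [[0, 0, 0], 0, 1],
    [[0, 0, 0], 0, 1],
    [[0, 0, 0], 0, 1],
    [[0, 0, 0], 0, 1],
  ],
)

```text
clock: 1.85
position: [0.5139, -0.3535, 0.1699]
tool_rot: [-175.7, 0.3, -36.6]
wrist_force: [-0.1, 0.2, 0.2]
opening: 1.001
grip_force: 0.0
```

Run:
```python
from h import *
from scipy.spatial.transform import Rotation as R
s=bot.observe();print(s["joints"].round(3),s["position"],s["tool_rot"])
print(R.from_euler('xyz',s["tool_rot"],degrees=True).as_matrix().round(4))
```

```text
[-36.623  24.951   6.841  72.21    4.268 179.943] [ 0.5138865  -0.35351466  0.16993747] [-175.73213142    0.31608086  -36.56540458]
[[ 0.8032 -0.5944  0.0399]
 [-0.5957 -0.8007  0.063 ]
 [-0.0055 -0.0744 -0.9972]]
```

The earlier yaw target ran joint 6 into its 180° limit, which also tilted the tool by 4.3°. I'll unwind to the equivalent half-turn yaw and then look at the tilt.

Scaled: -0.18 rad is -0.0573.

Emit:
servo_tool(
  motion=[
    [[0, 0, 0], -0.0573, 1],
    [[0, 0, 0], -0.1146, 1],
    [[0, 0, 0], -0.1719, 1],
    [[0, 0, 0], -0.2292, 1],
    [[0, 0, 0], -0.2865, 1],
    [[0, 0, 0], -0.3438, 1],
    [[0, 0, 0], -0.4011, 1],
    [[0, 0, 0], -0.4584, 1],
    [[0, 0, 0], -0.5157, 1],
    [[0, 0, 0], -0.573, 1],
  ],
)

```text
clock: 3.1
position: [0.5139, -0.3535, 0.1698]
tool_rot: [179.3, -4.2, 66.9]
wrist_force: [0.5, 0.3, -0.0]
opening: 1.0
grip_force: 0.0
```

Scaled: -1.17 rad is -0.3724.

Emit:
servo_tool(
  motion=[
    [[0, 0, 0], -0.0573, 1],
    [[0, 0, 0], -0.1146, 1],
    [[0, 0, 0], -0.1719, 1],
    [[0, 0, 0], -0.2292, 1],
    [[0, 0, 0], -0.2865, 1],
    [[0, 0, 0], -0.3438, 1],
    [[0, 0, 0], -0.3724, 1],
    [[0, 0, 0], -0.3724, 1],
  ],
)

```text
clock: 4.1
position: [0.5139, -0.3536, 0.1697]
tool_rot: [175.9, -1.1, 133.6]
wrist_force: [0.1, -0.1, 0.5]
opening: 0.994
grip_force: 0.0
```

The tilt persists. I'll cancel it at the opposite joint-6 limit, which should give the mirror-image tilt, in small measured steps.

Scaled: -1.8 rad is -0.573.

Emit:
servo_tool(
  motion=[
    [[0, 0, 0], -0.0573, 1],
    [[0, 0, 0], -0.1146, 1],
    [[0, 0, 0], -0.1719, 1],
    [[0, 0, 0], -0.2292, 1],
    [[0, 0, 0], -0.2865, 1],
    [[0, 0, 0], -0.3438, 1],
    [[0, 0, 0], -0.4011, 1],
    [[0, 0, 0], -0.4584, 1],
    [[0, 0, 0], -0.5157, 1],
    [[0, 0, 0], -0.573, 1],
  ],
)

```text
clock: 5.35
position: [0.5138, -0.3537, 0.1696]
tool_rot: [179.9, 4.3, -123.1]
wrist_force: [-0.4, -0.1, -0.2]
opening: 0.998
grip_force: 0.0
```

Scaled: -1.6 rad is -0.5093.

Emit:
servo_tool(
  motion=[
    [[0, 0, 0], -0.0573, 1],
    [[0, 0, 0], -0.1146, 1],
    [[0, 0, 0], -0.1719, 1],
    [[0, 0, 0], -0.2292, 1],
    [[0, 0, 0], -0.2865, 1],
    [[0, 0, 0], -0.3438, 1],
    [[0, 0, 0], -0.4011, 1],
    [[0, 0, 0], -0.4584, 1],
    [[0, 0, 0], -0.5093, 1],
    [[0, 0, 0], -0.5093, 1],
  ],
)

```text
clock: 6.6
position: [0.5277, -0.3331, 0.1696]
tool_rot: [-176.8, -0.0, -34.0]
wrist_force: [0.2, 0.6, 0.1]
opening: 0.999
grip_force: 0.0
```

```bash
python3 -c "
from h import *
s=bot.observe();print(s['joints'].round(2),s['position'],s['tool_rot'])"
```

```text
[ -33.84   24.74    6.51   71.75    3.19 -179.8 ] [ 0.52766338 -0.33314634  0.16962852] [-1.76806528e+02 -4.90642531e-03 -3.40360740e+01]
```

Scaled: -0.1 rad is -0.0318.

Emit:
servo_tool(
  motion=[
    [[0, 0, 0], -0.0318, 1],
    [[0, 0, 0], -0.0318, 1],
    [[0, 0, 0], -0.0318, 1],
  ],
)

```text
clock: 6.98
position: [0.5404, -0.3119, 0.1695]
tool_rot: [-178.1, -0.3, -31.1]
wrist_force: [-0.2, -1.3, 0.7]
opening: 1.0
grip_force: 0.0
```

Scaled: -0.14 rad is -0.0446.

Emit:
servo_tool(
  motion=[
    [[0, 0, 0], -0.0446, 1],
    [[0, 0, 0], -0.0446, 1],
    [[0, 0, 0], -0.0446, 1],
    [[0, 0, 0], -0.0446, 1],
  ],
)

```text
clock: 7.48
position: [0.5569, -0.2793, 0.1694]
tool_rot: [-179.8, -0.5, -26.8]
wrist_force: [0.0, 0.8, 0.4]
opening: 0.998
grip_force: 0.0
```

Scaled: 1.8 rad is 0.573.

Emit:
servo_tool(
  motion=[
    [[0, 0, 0], 0.0573, 1],
    [[0, 0, 0], 0.1146, 1],
    [[0, 0, 0], 0.1719, 1],
    [[0, 0, 0], 0.2292, 1],
    [[0, 0, 0], 0.2865, 1],
    [[0, 0, 0], 0.3438, 1],
    [[0, 0, 0], 0.4011, 1],
    [[0, 0, 0], 0.4584, 1],
    [[0, 0, 0], 0.5157, 1],
    [[0, 0, 0], 0.573, 1],
  ],
)

```text
clock: 8.72
position: [0.5569, -0.2792, 0.1694]
tool_rot: [-179.6, 0.3, -130.3]
wrist_force: [0.5, 0.0, 0.0]
opening: 1.001
grip_force: 0.0
```

Scaled: 1.68 rad is 0.5348.

Emit:
servo_tool(
  motion=[
    [[0, 0, 0], 0.0573, 1],
    [[0, 0, 0], 0.1146, 1],
    [[0, 0, 0], 0.1719, 1],
    [[0, 0, 0], 0.2292, 1],
    [[0, 0, 0], 0.2865, 1],
    [[0, 0, 0], 0.3438, 1],
    [[0, 0, 0], 0.4011, 1],
    [[0, 0, 0], 0.4584, 1],
    [[0, 0, 0], 0.5157, 1],
    [[0, 0, 0], 0.5348, 1],
  ],
)

```text
clock: 9.98
position: [0.5569, -0.2792, 0.1694]
tool_rot: [179.7, 0.4, 133.6]
wrist_force: [-0.4, -0.1, 0.5]
opening: 1.004
grip_force: 0.0
```

```bash
cat > go.py <<'E'
from h import *
import sys
from scipy.spatial.transform import Rotation as R
s=bot.observe();print(s["joints"].round(1),s["position"].round(4),s["tool_rot"].round(2),s["opening"],s["grip_force"])
M=R.from_euler('xyz',s["tool_rot"],degrees=True).as_matrix()
for a in sys.argv[1:]: print(a,"tool shift",(M.T@(np.array(eval(a))-s["position"])).round(4))
E
python3 go.py "(.622,-.224,.1)" "(.622,-.224,.001)"
```

```text
[-26.7  24.3   5.8  71.    0.2  19.7] [ 0.5569 -0.2792  0.1694] [179.65   0.41 133.62] 1.0040249656342963 0.0
(.622,-.224,.1) tool shift [-0.0044  0.0847  0.07  ]
(.622,-.224,.001) tool shift [-0.0037  0.0841  0.169 ]
```

Scaled: 0.168 m is 0.224, 0.16 m is 0.2133.

Emit:
servo_tool(
  motion=[
    [[-0.0027, 0.0533, 0.0133], 0, 1],
    [[-0.0053, 0.1133, 0.04], 0, 1],
    [[-0.0053, 0.1133, 0.08], 0, 1],
    [[-0.0053, 0.112, 0.12], 0, 1],
    [[-0.0053, 0.112, 0.16], 0, 1],
    [[-0.0053, 0.112, 0.1933], 0, 1],
    [[-0.0053, 0.112, 0.2133], 0, 1],
    [[-0.0053, 0.112, 0.224], 0, 1],
    [[-0.0053, 0.112, 0.224], 0, 1],
  ],
)

```text
clock: 11.1
position: [0.6222, -0.2233, 0.002]
tool_rot: [179.7, 0.4, 133.9]
wrist_force: [0.7, -0.8, 0.5]
opening: 1.002
grip_force: 0.0
```

Emit:
servo_tool(
  motion=[
    [[0, 0, 0], 0, 0.5],
    [[0, 0, 0], 0, 0.5],
    [[0, 0, 0], 0, 0.5],
    [[0, 0, 0], 0, 0.5],
    [[0, 0, 0], 0, 0.5],
    [[0, 0, 0], 0, 0.5],
  ],
  newtons=25,
)

```text
clock: 11.85
position: [0.623, -0.2233, 0.0033]
tool_rot: [179.6, 0.5, 133.9]
wrist_force: [-0.2, 0.3, 7.2]
opening: 0.731
grip_force: 27.6
```

Scaled: -0.17 m is -0.2267, -0.15 m is -0.2.

Emit:
servo_tool(
  motion=[
    [[0, 0, -0.0133], 0, 0.5],
    [[0, 0, -0.04], 0, 0.5],
    [[0, 0, -0.08], 0, 0.5],
    [[0, 0, -0.12], 0, 0.5],
    [[0, 0, -0.16], 0, 0.5],
    [[0, 0, -0.2], 0, 0.5],
    [[0, 0, -0.2267], 0, 0.5],
    [[0, 0, -0.2267], 0, 0.5],
  ],
)

```text
clock: 12.85
position: [0.6214, -0.2232, 0.1741]
tool_rot: [179.6, 0.6, 133.9]
wrist_force: [-0.1, -0.4, -1.8]
opening: 0.733
grip_force: 27.7
```

```bash
python3 go.py "(.4894,.0295,.16)" "(.4894,.0295,.012)"
```

```text
[-19.8  27.7  12.2  73.7   0.1  26.3] [ 0.6214 -0.2232  0.1741] [179.57   0.59 133.93] 0.7325096689502124 27.699206293327734
(.4894,.0295,.16) tool shift [0.2737 0.0801 0.0119]
(.4894,.0295,.012) tool shift [0.2753 0.079  0.1598]
```

Bun is held (opening 0.73, which is 62 mm). Now over to the compartment.

Scaled: 0.274 m is 0.3653, 0.255 m is 0.34.

Emit:
servo_tool(
  motion=[
    [[0.0267, 0.008, 0], 0, 0.5],
    [[0.08, 0.024, 0], 0, 0.5],
    [[0.1333, 0.04, 0], 0, 0.5],
    [[0.1867, 0.056, 0], 0, 0.5],
    [[0.24, 0.072, 0], 0, 0.5],
    [[0.2933, 0.088, 0], 0, 0.5],
    [[0.34, 0.1, 0], 0, 0.5],
    [[0.3653, 0.1067, 0], 0, 0.5],
    [[0.3653, 0.1067, 0], 0, 0.5],
    [[0.3653, 0.1067, 0], 0, 0.5],
  ],
)

```text
clock: 14.1
position: [0.4887, 0.0294, 0.1703]
tool_rot: [179.7, 0.4, 133.9]
wrist_force: [0.6, 0.1, -1.0]
opening: 0.729
grip_force: 27.7
```

```bash
python3 go.py "(.4894,.0295,.06)" "(.4894,.0295,.012)"
python3 - <<'E'
from h import *
im,d=bot.grab_frame("scene");cv2.imwrite("pics/s1.png",im)
im2,_=bot.grab_frame("top");cv2.imwrite("pics/both1.png",np.hstack([im[100:300,180:380],im2[130:330,170:370]]).repeat(2,0).repeat(2,1))
E
```

```text
[  3.5  11.5 -12.8  65.2  -0.1  49.6] [0.4887 0.0294 0.1703] [179.66   0.44 133.91] 0.7294541547593438 27.682188965845853
(.4894,.0295,.06) tool shift [ 4.000e-04 -1.000e-04  1.103e-01]
(.4894,.0295,.012) tool shift [ 0.0008 -0.0004  0.1583]
```

View pics/both1.png

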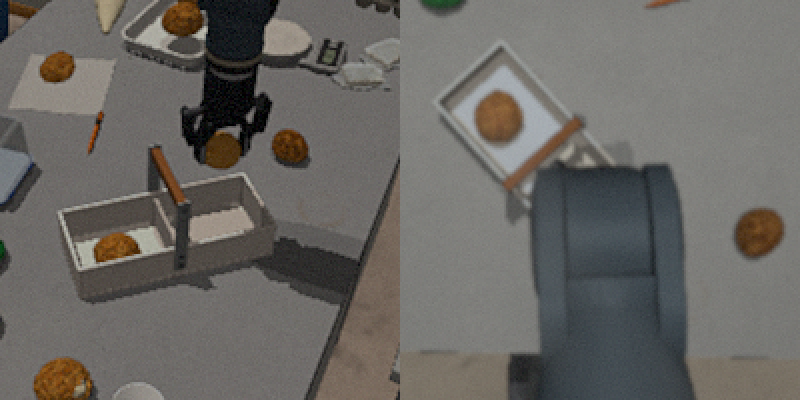

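Scene view: the bun hangs in the gripper at about (221,148) in the crop, above the empty side. The carrier is unmoved and the packed bun is in place. I'm lowering it.

Scaled: 0.154 m is 0.2053, 0.15 m is 0.2.

Emit:
servo_tool(
  motion=[
    [[0, 0, 0.0267], 0, 0.5],
    [[0, 0, 0.06], 0, 0.5],
    [[0, 0, 0.0933], 0, 0.5],
    [[0, 0, 0.1267], 0, 0.5],
    [[0, 0, 0.1533], 0, 0.5],
    [[0, 0, 0.1733], 0, 0.5],
    [[0, 0, 0.1893], 0, 0.5],
    [[0, 0, 0.2], 0, 0.5],
    [[0, 0, 0.2053], 0, 0.5],
    [[0, 0, 0.2053], 0, 0.5],
  ],
)

```text
clock: 15.45
position: [0.4896, 0.0297, 0.0165]
tool_rot: [179.7, 0.4, 133.9]
wrist_force: [0.2, -0.2, 0.3]
opening: 0.727
grip_force: 27.7
```

Scaled: 0.004 m is 0.0053, 0.003 m is 0.004.

Emit:
servo_tool(
  motion=[
    [[0, 0, 0.0027], 0, 0.5],
    [[0, 0, 0.004], 0, 0.5],
    [[0, 0, 0.0053], 0, 0.5],
    [[0, 0, 0.0053], 0, 0.5],
  ],
)

```text
clock: 15.95
position: [0.4897, 0.0298, 0.0125]
tool_rot: [179.7, 0.4, 133.9]
wrist_force: [-0.2, -0.3, -0.6]
opening: 0.729
grip_force: 27.7
```

Scaled: 0.003 m is 0.004, 0.002 m is 0.0027.

Emit:
servo_tool(
  motion=[
    [[0, 0, 0.0013], 0, 0.5],
    [[0, 0, 0.0027], 0, 0.5],
    [[0, 0, 0.004], 0, 0.5],
    [[0, 0, 0.004], 0, 0.5],
  ],
)

```text
clock: 16.45
position: [0.4896, 0.0297, 0.0094]
tool_rot: [179.7, 0.4, 133.9]
wrist_force: [-0.3, 0.4, -0.9]
opening: 0.73
grip_force: 27.7
```

Emit:
servo_tool(
  motion=[
    [[0, 0, 0], 0, 0.78],
    [[0, 0, 0], 0, 0.83],
    [[0, 0, 0], 0, 0.88],
    [[0, 0, 0], 0, 0.92],
    [[0, 0, 0], 0, 0.95],
    [[0, 0, 0], 0, 0.95],
    [[0, 0, 0], 0, 0.95],
    [[0, 0, 0], 0, 0.95],
  ],
)

```text
clock: 17.45
position: [0.4897, 0.0298, 0.0095]
tool_rot: [179.7, 0.4, 133.9]
wrist_force: [-0.1, -0.3, 0.2]
opening: 0.949
grip_force: 0.0
```

Scaled: -0.22 m is -0.2933, -0.2 m is -0.2667.

Emit:
servo_tool(
  motion=[
    [[0, 0, -0.0107], 0, 0.95],
    [[0, 0, -0.0267], 0, 0.95],
    [[0, 0, -0.0467], 0, 0.95],
    [[0, 0, -0.0733], 0, 0.95],
    [[0, 0, -0.1133], 0, 0.95],
    [[0, 0, -0.16], 0, 0.95],
    [[0, 0, -0.2133], 0, 0.95],
    [[0, 0, -0.2667], 0, 0.95],
    [[0, 0, -0.2933], 0, 0.95],
    [[0, 0, -0.2933], 0, 0.95],
  ],
)

```text
clock: 18.7
position: [0.4884, 0.03, 0.2317]
tool_rot: [179.5, 0.6, 133.9]
wrist_force: [-0.5, -0.1, -0.3]
opening: 0.949
grip_force: 0.0
```

```bash
python3 - <<'E'
from h import *
im,d=bot.grab_frame("scene");cv2.imwrite("pics/s2.png",im[100:300,160:360].repeat(3,0).repeat(3,1))
im,d=bot.grab_frame("top");P=pts("top",d)
ims,ds=bot.grab_frame("scene");Q=pts("scene",ds)
for n,X in(("top",P),("scene",Q)):
    q=X.reshape(-1,3);q=q[(np.hypot(q[:,0]-.55,q[:,1]-.089)<.1)&(q[:,2]>.148)&(q[:,2]<.172)]
    print(n,len(q),cv2.minAreaRect((q[:,:2]*1000).astype(np.float32)) if len(q)>3 else 0)
    q=X.reshape(-1,3);q=q[(np.hypot(q[:,0]-.55,q[:,1]-.089)<.2)&(q[:,2]>.06)&(q[:,2]<.075)]
    print(len(q),cv2.minAreaRect((q[:,:2]*1000).astype(np.float32)))
E
python3 go.py "(.5515,.089,.235)" "(.5515,.089,.135)"
```

```text
top 337 ((551.2897338867188, 89.08351135253906), (20.92428207397461, 145.15518188476562), 43.994197845458984)
450 ((580.9822387695312, 117.20379638671875), (250.94091796875, 137.098876953125), 43.82826232910156)
scene 251 ((547.7659912109375, 88.32100677490234), (20.0311279296875, 144.33688354492188), 44.170650482177734)
871 ((546.845458984375, 87.59276580810547), (333.18206787109375, 144.80194091796875), 44.23778533935547)
[ 3.6  9.7 -6.2 73.6 -0.1 49.6] [0.4871 0.03   0.2289] [179.7    0.38 133.93] 0.9498106071569096 0.0
(.5515,.089,.235) tool shift [-0.0022  0.0874 -0.0057]
(.5515,.089,.135) tool shift [-0.0016  0.0869  0.0943]
```

View pics/s2.png

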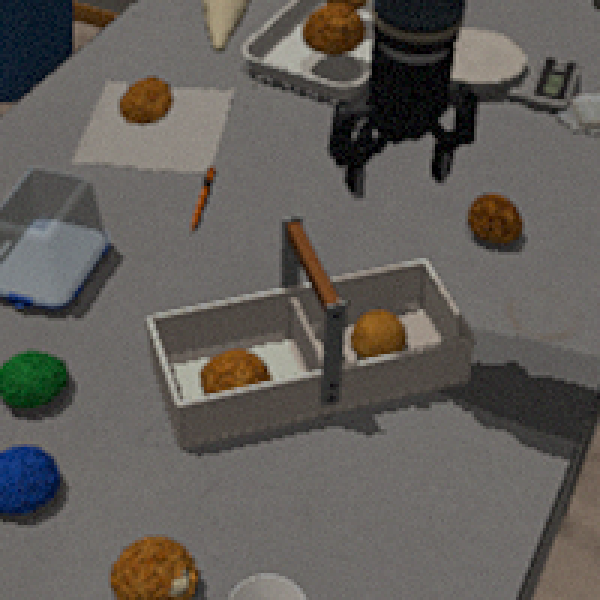

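The plain bun sits in the empty side, at (378,333) in the crop. The packed bun is at (235,373) and the carrier has not moved. Next is the handle.

Emit:
servo_tool(
  motion=[
    [[0, 0.0267, -0.0133], 0, 1],
    [[-0.0013, 0.0667, -0.0133], 0, 1],
    [[-0.0027, 0.1, -0.0133], 0, 1],
    [[-0.0027, 0.1147, -0.0133], 0, 1],
    [[-0.0027, 0.1147, 0.02], 0, 1],
    [[-0.0027, 0.1147, 0.0533], 0, 1],
    [[-0.0027, 0.1147, 0.0867], 0, 1],
    [[-0.0027, 0.1147, 0.1133], 0, 1],
    [[-0.0027, 0.1147, 0.1253], 0, 1],
    [[-0.0027, 0.1147, 0.1253], 0, 1],
  ],
)

```text
clock: 20.1
position: [0.5513, 0.0879, 0.1356]
tool_rot: [179.7, 0.4, 133.9]
wrist_force: [0.2, 1.2, 0.3]
opening: 1.001
grip_force: 0.0
```

Emit:
servo_tool(
  motion=[
    [[0, 0, 0], 0, 0.6],
    [[0, 0, 0], 0, 0.4],
    [[0, 0, 0], 0, 0.25],
    [[0, 0, 0], 0, 0.2],
    [[0, 0, 0], 0, 0.1],
    [[0, 0, 0], 0, 0.05],
    [[0, 0, 0], 0, 0.05],
    [[0, 0, 0], 0, 0.05],
    [[0, 0, 0], 0, 0.05],
  ],
  newtons=80,
)

```text
clock: 21.22
position: [0.5518, 0.088, 0.1364]
tool_rot: [179.7, 0.4, 133.9]
wrist_force: [-1.2, -1.0, 6.0]
opening: 0.173
grip_force: 79.1
```

Gripped (0.173, about 15 mm, at 79 N). Lifting slowly.

Scaled: -0.1 m is -0.1333, -0.095 m is -0.1267.

Emit:
servo_tool(
  motion=[
    [[0, 0, -0.0053], 0, 0.05],
    [[0, 0, -0.016], 0, 0.05],
    [[0, 0, -0.0293], 0, 0.05],
    [[0, 0, -0.0453], 0, 0.05],
    [[0, 0, -0.0627], 0, 0.05],
    [[0, 0, -0.08], 0, 0.05],
    [[0, 0, -0.0973], 0, 0.05],
    [[0, 0, -0.1133], 0, 0.05],
    [[0, 0, -0.1267], 0, 0.05],
    [[0, 0, -0.1333], 0, 0.05],
  ],
)

```text
clock: 22.48
position: [0.551, 0.0882, 0.2367]
tool_rot: [179.6, 0.4, 133.9]
wrist_force: [0.0, -0.1, -4.9]
opening: 0.174
grip_force: 78.1
```

Emit:
servo_tool(
  motion=[
    [[0, 0, 0], 0, 0.05],
    [[0, 0, 0], 0, 0.05],
    [[0, 0, 0], 0, 0.05],
    [[0, 0, 0], 0, 0.05],
    [[0, 0, 0], 0, 0.05],
    [[0, 0, 0], 0, 0.05],
    [[0, 0, 0], 0, 0.05],
    [[0, 0, 0], 0, 0.05],
  ],
)

```text
clock: 23.48
position: [0.5509, 0.0882, 0.236]
tool_rot: [179.7, 0.4, 133.9]
wrist_force: [0.6, 0.2, -3.9]
opening: 0.173
grip_force: 78.1
```

Run:
```python
from h import *
im,d=bot.grab_frame("scene");cv2.imwrite("pics/s3.png",im[80:330,140:390].repeat(2,0).repeat(2,1))
P=pts("scene",d).reshape(-1,3);h=cv2.cvtColor(im,cv2.COLOR_BGR2HSV).reshape(-1,3)
a=np.deg2rad(43.8);L=(P[:,:2]-[.5515,.089])@np.array([[np.cos(a),-np.sin(a)],[np.sin(a),np.cos(a)]])
# rim height near the two ends (long walls' top)
for n,lo,hi in(("+x",.1,.165),("-x",-.165,-.1)):
    for m,l2,h2 in(("+y",.055,.08),("-y",-.08,-.055)):
        k=(L[:,0]>lo)&(L[:,0]<hi)&(L[:,1]>l2)&(L[:,1]<h2)&(P[:,2]>.12)&(P[:,2]<.22)
        print(n,m,k.sum(),np.percentile(P[k,2],[90,97]) if k.sum()>5 else 0)
print(bot.observe()["position"],bot.observe()["joint_velocities"].round(2))
```

```text
+x +y 299 [0.17174802 0.17372955]
+x -y 226 [0.1713625  0.17350648]
-x +y 256 [0.17107233 0.17372576]
-x -y 243 [0.1710443  0.17322958]
[0.55086038 0.08821756 0.23600699] [-0.04 -0.01  0.06 -0.03 -0.09  0.15]
```

View pics/s3.png

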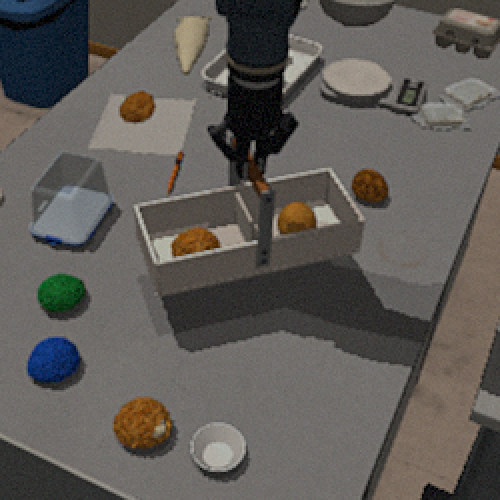

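The carrier hangs level about 10 cm up, with all four rim corners within 1 mm of each other. The buns are at (195,245) and (297,218), one on each side, and the bystanders are unmoved.

```bash
python3 -c "
from rig import bot
print(bot.close_job())"
```

```text
the job is handed in; nothing more can be done
None
```

I set the plain bun down on the floor of the empty compartment, then lifted the carrier by its handle. It was level and still about 10 cm up, with one bun on each side and the bystanders unmoved, when I handed the job in at about 23.5 s; no verdict was returned.

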